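# Latch the warming box lid tight

## Task

The specimen warming box has been left open: push its blue drop-front lid up against the rubber seal, swing the latch's wire bail over and hook its bar under the nose of the keeper on the lid, then press the red lever over and right down with the fingers until it is fully home on its stop and the lid is pulled tight. Lean on the closed lever firmly for half a second (10 to 20 N) to be sure it is home, but force nothing (never above 28 N on lid or latch); then let go and leave everything on and around the box where it is.

Things in the scene. Friction and masses are not known exactly. Their poses are not given: they have to be found in the camera images.
- case: Cream specimen warming box, fixed to the bench, 200 mm deep (its x), 220 wide (its y), 160 high. Origin: centre of its underside; z up. Its -x axis points out of its open front, towards the blue lid. Its flat top (deck, height 160 mm) carries the latch on the middle line y = 0, lever pivot at x = -63.3, z = 176 mm. No part of the latch rubs on the deck.
- lid: Blue drop-front lid 16 mm thick, 220 wide, 152 tall, hinged along its lower edge. Origin on the hinge (case frame x = -100, z = 8 mm); z runs up the panel, upright when shut; -x is its outer face. Starts tipped out, to the case's -x, by 0.25 to 0.5 rad. Stiff hinge (2 to 3 N at the top edge): it stays where left. At a tilt of about 0.048 rad (8 mm out at the top) it meets the seal.
- lid_edge (a point): Middle of the outer top edge of the lid: 16 mm out from the hinge plane, 152 mm up the panel.
- keeper (a point): Seat of the latch bar on the lid: outer face of the steel keeper post (22 mm wide), 16 mm above the lid's top edge, axes as the lid's. The keeper's screw setting shifts the real post, nose and ramp by up to 1 mm out or in, not measured. Hooked, the bar lies outside the post (negative x here), its centre 2 mm below to 1.5 mm above this point.
- lever: Latch lever: steel strip, red grip, 24 mm wide, 70 long, upper face 5 mm above its x axis. Origin: its pivot; x to its tip. Starts standing, 1.65 to 1.85 rad from level; close it by pushing it away from the lid and down, x then along the case's +x. A firm black rubber foot on the deck, screw-adjusted and not measured, stops it between 0.01 and 0.33 rad above level. Stays where left (3 N at tip).
- lever_tip (a point): End of the lever on its upper face, 70 mm from the pivot; this face looks to the lid while the lever stands. With the bar hooked, pushing square to the lever about 10 mm from this end takes 5 to 15 N; pushed askew, so that the finger drags along it, twice that. About 0.45 rad above level it goes over centre and then stays down by itself; at the stop the force rises steeply.
- bail: Latch bail: steel wire loop 42 mm wide, two 4 mm arms beside the lever. Origin at its pivot on the lever (at x = 12.6, z = -6.1 mm of the lever); its -x axis points to the cross bar, 63 mm away, and the orange tab. Starts standing, leaning 0.15 to 0.5 rad from upright to the lid side, and stays; leant beyond about 0.7 rad it falls towards the keeper by itself.
- bail_bar (a point): Middle of the cross bar (5 mm thick). After the bail has fallen the bar may be in its seat already or rest on the ramp above the nose; then it must be pressed down, with up to about 15 N on the tab, until it slips under the nose.
- bail_tab (a point): Outer end of the orange thumb tab (24 mm wide, 5 thick, 21 long), 23 mm beyond the bar; while the bail stands it reaches 15 to 25 mm above the lever's tip, so fingers can push it over from behind.
- timer: Bystander, loose: square white countdown timer 45 x 45 x 18 mm lying on the deck. Origin: centre of its underside.
- vial: Bystander, loose: small red-capped jar 26 mm across, 42 mm tall, standing on the deck. Origin: centre of its underside.
- tube_block: Bystander, loose: cream tube block 100 x 160 x 40 mm. Origin: centre of its underside.
- reagent: Bystander, loose: amber bottle 60 mm across, 110 mm tall. Origin: centre of its underside.
- sample_pot: Bystander, loose: clear pot with red cap, 48 mm across, 50 mm tall. Origin: centre of its underside.
- tip_box: Bystander, loose: pink tip box 75 x 110 x 50 mm. Origin: centre of its underside.
- marker: Bystander, loose: felt marker 130 mm long, 13 mm thick, lying. Origin: centre of its underside.
- beaker: Bystander, loose: clear open cup 60 mm across, 75 mm tall. Origin: centre of its underside.
- seal: Black rubber frame, 190 x 138 mm, in the front opening of the box; origin at the middle of its top strip. It stands 6 mm out and is springy: at the lid's top edge it resists with about 7 N at first touch, rising to about 26 N with the lid fully in, and it pushes the lid back out when let go: only the latch keeps the lid tight.
- nose (a point): Tip of the keeper's nose, nominal: 3.5 mm outside the post face and 5.5 mm above the seat point; the nose is 3 mm high and the bar (5 mm) goes under it. Above it a ramp rises inward at 60 degrees for 10 mm: a bar pressed down on the ramp pushes the lid in a little and slips over the nose. A ledge 4.5 mm under the seat point stops the bar.

How it is judged:
On the way, in this order (a step that is already met when the one before it is completed fails the run):
1. the lid is pushed up to the seal (tilt under 0.065 rad) (angle between lid's own z axis and vertical below 0.065 rad), for 0.1 s.
2. the bar is hooked: outside the keeper post and below its nose, the lever still standing up (z of bail_bar in the frame of keeper between -0.006 and 0.003 m and x of bail_bar in the frame of keeper between -0.01 and -0.0005 m and angle between the x axis of lever and the x axis of case, either way round above 0.9 rad), for 0.2 s.
3. the lever is home with the bar hooked and the lid tight, and is pressed firmly with the fingers (over 9 N) (z of bail_bar in the frame of keeper between -0.006 and 0.003 m and x of bail_bar in the frame of keeper between -0.01 and -0.0005 m and angle between the x axis of lever and the x axis of case, either way round below 0.38 rad and angle between lid's own z axis and vertical below 0.032 rad and contact force between the fingers and lever above 9 N), for 0.3 s.
At the end, for the whole second after the job is handed in: The lever lies home (on its stop, within 0.38 rad of level along the deck), the bar sits behind the keeper under its nose (0.5 to 10 mm outside the nominal post face, between 6 mm below and 3 mm above the seat point), the lid is pulled tight (within 0.032 rad of upright), all at rest (z of bail_bar in the frame of keeper between -0.006 and 0.003 m and x of bail_bar in the frame of keeper between -0.01 and -0.0005 m and angle between the x axis of lever and the x axis of case, either way round below 0.38 rad and angle between lid's own z axis and vertical below 0.032 rad and linear speed of lid below 0.01 m/s and angular speed of lever below 0.05 rad/s); the robot touches nothing.
It fails at once if the lever or bail is pushed with more than 28 N (contact force between any of the fingers, the arm and lever above 28 N).
It fails at once if the lid or its keeper is pushed by the robot with more than 28 N (contact force between any of the fingers, the arm and lid above 28 N).
It fails at once if a bystander is moved by more than 15 mm or tipped (distance of any of timer, vial, tube_block, reagent, sample_pot, tip_box, marker, beaker from where it was at the start of the episode above 0.015 m or angle between any of timer, vial, tube_block, reagent, sample_pot, tip_box, marker, beaker's own z axis and vertical above 0.3 rad).
It also fails if it takes over 72 s, if anything falls off the work surface, if the arm or the gripper's body presses on something with over 40 N, if the wrist force passes 120 N, or if a joint passes its speed limit or range.

## Robot

A 6-joint arm with a two-finger parallel gripper is mounted at the origin on the work surface. World frame = base frame: x ahead of the robot, y to its left, z up, the work surface at z = 0. Lengths are in m, angles in rad, forces in N, time in s.
With the tool pointing down it reaches from about 0.35 to 0.85 m from the base axis. Payload 8.1 kg.
Tool frame: the origin (TCP) lies at the very end of the fingers, on their centre line; the grasp point (between the pads) lies 19 mm behind it (bot.grasp_offset is the distance from the TCP to the grasp point, in m); z points along the fingers, x is the direction in which the jaws open and shut, and the axes are right-handed (so a half turn about z gives the same grasp; the last joint's range is limited). The gripper opens to 93 mm and grips with 3 to 60 N. Pads are 15 mm wide; open, the fingers measure 128 mm over their backs; the gripper's body (75 mm by 188 mm) begins 65 mm behind the grasp point.
Start: joints at [1.173, 0.13, 1.488, -0, 1.523, -0.085], TCP at [0.185, 0.571, 0.219] pointing down, gripper open.
Joint ranges: [-2.96, 2.96], [-0.89, 2.26], [0.02, 2.5], [-1.34, 4.48], [0, 2.73], [-2.66, 2.66]. Speed limits (rad/s): [2.39, 2.39, 2.79, 3.14, 3.14, 3.14].

## Interface

Orientations are given as a unit quaternion [x, y, z, w].
In Python, from bench import bot gives the robot as it stands.
- The arm moves only by the tool carry_out, never from a script. Its argument "targets" is text: rows parted by semicolons, each of 5 numbers parted by spaces: the shift along the tool's x, y, z in m, then the turn about the tool's z in rad, then the opening, from -1 (shut) to 1 (fully open), so that 0 is half open. A call has 1 to 5 rows; each row shifts and turns the pose as measured when the row begins, along the tool's axes as they then stand; what a row does not reach is not made up. A row lasts 1/12 s, in which the tool goes at most 41.7 mm and 7.16 degrees, less where a joint would pass 70% of its speed; a pose out of reach is approached as far as the arm can. A call with a gripper value outside its range is refused whole. The fingers move at their own pace and stop on an object; the grip force is fixed at half the most. Time passes only in rows, so rows that do not move let the fingers close. It gives the time, the measured TCP pose, the force and the opening at its end, in the units of the state.
- bot.get_obs(): the state, without advancing time (a new reading comes with each control period).
- bot.grab_frame(name): name is "side" or "top"; returns a dict with "color" (400x640x3 uint8, red, green, blue), "range_z" (400x640 float32, m along the optical axis (not along the pixel's ray), 0 where there is no reading), "fovy" (degrees; the focal length in pixels is half the picture's height over the tangent of half this angle, whatever the lens; pixels are square), "cx", "cy" (the principal point, pixels), "T" (4x4, takes a point from camera to world coordinates). Camera axes: x right, y down, z forward; pixel columns grow to the right and rows downward; lengths in m; the calibration is good to about 2 mm. A picture is of the moment at which its call begins.
- bot.sign_off(): hands the job in, once; it reports no verdict.
The state is a dict: "time": time; "joint_positions": joint angles; "qd": joint speeds; "joint_torque": joint torques, N m; "tool_pos": TCP position; "tcp_rot": TCP orientation; "contact_force": force on the tool from outside, world axes, zero at the start; "moment": the same for the moment, N m; "opening": finger opening in m.
Only numpy, scipy, OpenCV 4.12 (cv2) and the standard library are available. Lean on these libraries where they do the work, as an engineer would, in place of code of your own. Each camera call takes 0.05 s, during which the arm holds its last target.

## Working session

There is one attempt and no reset: what is moved stays moved. The work goes in short steps, Python scripts to look and compute and a tool call to move; the robot and the scene stay as the last step left them, time stands still between calls to the robot, and variables do not carry over. Pictures are saved under pics/ and viewed, and the job is handed in when it is done.

Besides the shell and the picture viewer there is one more tool, called after "Request:" as a command line: name --argument value ..., lists and objects as JSON in quotes. carry_out: Moves the arm, as the interface text tells. Its arguments: {"type":"object","properties":{"targets":{"type":"string"}},"required":["targets"]}

```bash
ls; mkdir -p pics
python3 - <<'E'
from bench import bot
import cv2, numpy as np
print(bot.get_obs())
for n in ("side","top"):
    f=bot.grab_frame(n)
    cv2.imwrite(f"pics/{n}0.png",f["color"][:,:,::-1])
    np.savez(f"pics/{n}0.npz",**f)
    print(n,f["fovy"],f["cx"],f["cy"],f["T"])
E
```

```text
pics
{'time': 0.0, 'joint_positions': array([ 1.17259466e+00,  1.31170162e-01,  1.48930033e+00, -1.35178120e-05,
        1.52302914e+00, -8.54067963e-02]), 'qd': array([ 0.00062027,  0.00048785,  0.00086393, -0.00080924, -0.00124129,
        0.0008613 ]), 'joint_torque': array([-1.63542576e-03, -5.59873080e+01, -4.91739357e+01,  7.64807174e-02,
        3.60777404e-02, -1.91782460e-04]), 'tool_pos': array([0.18438752, 0.57034028, 0.21757054]), 'tcp_rot': array([ 8.08615260e-01,  5.88337022e-01, -8.12556607e-04,  4.98936542e-04]), 'contact_force': array([-0.18606635, -0.89272482, -0.42056399]), 'moment': array([-0.0121629 , -0.01019158, -0.00391281]), 'opening': 0.09306977190426638}
side 46.43500275404112 319.5675970191717 193.68701591905366 [[ 0.91851041 -0.22928544  0.32212856  0.14483014]
 [-0.39527074 -0.51189182  0.76271083 -0.87990568]
 [-0.00998352 -0.82788583 -0.56080779  0.75951371]
 [ 0.          0.          0.          1.        ]]
top 54.72942735276751 309.98929726582287 201.07620247971457 [[ 0.01231592 -0.99794091  0.06294643  0.42491427]
 [-0.99978349 -0.01123389  0.01751475  0.00593424]
 [-0.01677156 -0.06314851 -0.99786321  1.35073464]
 [ 0.          0.          0.          1.        ]]
```

View pics/side0.png

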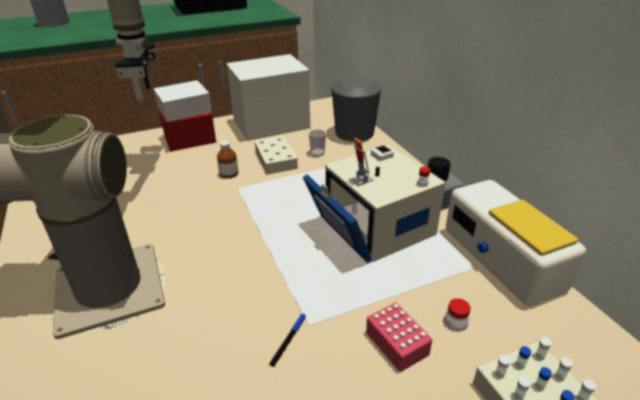

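View pics/top0.png

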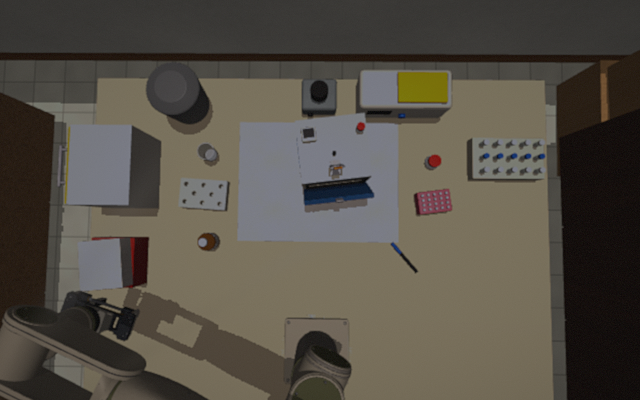

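```bash
cat > h.py <<'E'
import numpy as np, cv2
def load(p):
    return dict(np.load(p))
def K(f):
    fl=200/np.tan(np.radians(float(f["fovy"]))/2); return fl,float(f["cx"]),float(f["cy"])
def px2w(f,u,v,z=None):
    fl,cx,cy=K(f); d=np.array([(u-cx)/fl,(v-cy)/fl,1.0])
    if z is None: z=f["range_z"][int(round(v)),int(round(u))]
    p=d*z
    return (f["T"]@np.r_[p,1])[:3]
def ray(f,u,v):
    fl,cx,cy=K(f); d=np.array([(u-cx)/fl,(v-cy)/fl,1.0])
    return f["T"][:3,3], f["T"][:3,:3]@d
def onplane(f,u,v,z):
    o,d=ray(f,u,v); return o+d*(z-o[2])/d[2]
def proj(f,P):
    fl,cx,cy=K(f); q=np.linalg.inv(f["T"])@np.r_[P,1]
    return np.array([q[0]/q[2]*fl+cx,q[1]/q[2]*fl+cy])
def cloud(f):
    fl,cx,cy=K(f); v,u=np.mgrid[0:400,0:640]; z=f["range_z"]
    P=np.stack([(u-cx)/fl*z,(v-cy)/fl*z,z],-1)
    return P@f["T"][:3,:3].T+f["T"][:3,3]
def crop(f,name,x0,y0,x1,y1,s):
    im=f["color"][y0:y1,x0:x1,::-1]
    im=cv2.resize(im,None,fx=s,fy=s,interpolation=cv2.INTER_CUBIC)
    cv2.imwrite(name,im)
E
python3 - <<'E'
from h import *
t=load("pics/top0.npz"); s=load("pics/side0.npz")
crop(t,"pics/t1.png",285,75,385,215,4)
crop(s,"pics/s1.png",295,120,455,265,5)
for f in (t,s):
    P=cloud(f); m=(f["range_z"]>0)
    d=m&(abs(P[...,2]-.16)<.006)&(abs(P[...,1])<.3)&(P[...,0]>.3)&(P[...,0]<.9)
    pts=P[d][:,:2].astype(np.float32); print(len(pts), P[d][:,2].mean()); r=cv2.minAreaRect(pts); print(r, cv2.boxPoints(r))
E
```

```text
4155 0.16023223125030778
((0.6346138119697571, -0.04499213397502899), (0.2658500075340271, 0.22032684087753296), 7.2916178703308105) [[ 0.48878187  0.04740962]
 [ 0.5167456  -0.17113543]
 [ 0.78044575 -0.13739389]
 [ 0.752482    0.08115116]]
3639 0.16111513676977515
((0.6317015886306763, -0.050270795822143555), (0.2758030891418457, 0.224543958902359), 7.006451606750488) [[ 0.48113477  0.0443414 ]
 [ 0.5085249  -0.17852576]
 [ 0.7822684  -0.14488299]
 [ 0.7548783   0.07798417]]
```

View pics/t1.png

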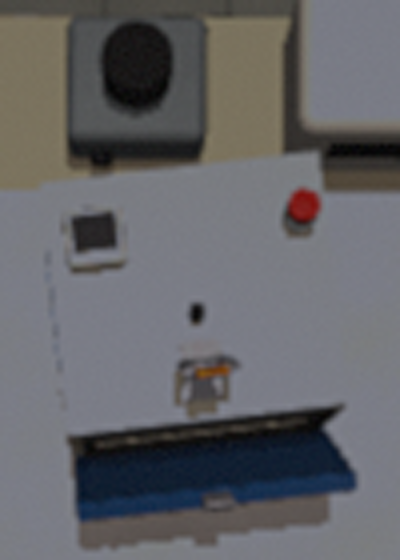

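View pics/s1.png

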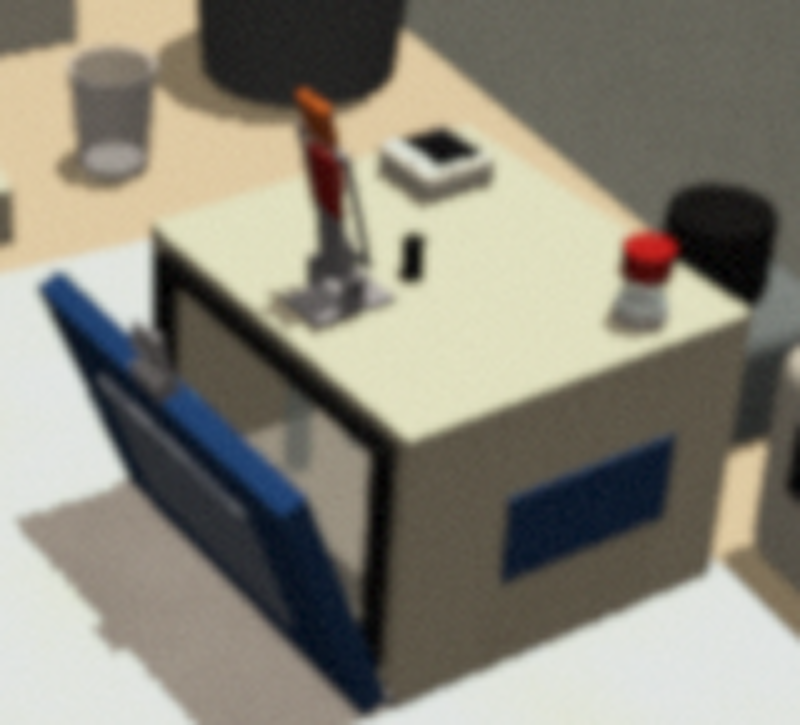

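Run:
```python
from h import *
from scipy.optimize import least_squares
t=load("pics/top0.npz"); s=load("pics/side0.npz")
def tp(x,y): return ((x+.5)/4-.5+285,(y+.5)/4-.5+75)
def sp(x,y): return ((x+.5)/5-.5+295,(y+.5)/5-.5+120)
obs=[(t,tp(320,152),(.1,-.11)),(t,tp(42,186),(.1,.11)),(t,tp(68,436),(-.1,.11)),(t,tp(345,405),(-.1,-.11))]
obs2=[(s,sp(408,440),(-.1,-.11)),(s,sp(748,308),(.1,-.11)),(s,sp(152,228),(-.1,.11))]
for O in (obs,obs2,obs+obs2):
    def w(p,c): return np.array([p[0]+np.cos(p[2])*c[0]-np.sin(p[2])*c[1],p[1]+np.sin(p[2])*c[0]+np.cos(p[2])*c[1]])
    def r(p): return np.concatenate([onplane(f,*uv,.16)[:2]-w(p,c) for f,uv,c in O])
    q=least_squares(r,[.667,-.04,.12]); print(q.x, np.round(q.fun*1000,1))
# side face/edges via depth: side (y=-.11) & back; lines from cloud
for f in (t,s):
    P=cloud(f); m=(f["range_z"]>0)
    d=m&(abs(P[...,2]-.16)<.005)&(abs(P[...,1])<.3)&(P[...,0]>.57)&(P[...,0]<.9)
    p=P[d][:,:2]; a=.125
    x=p@[np.cos(a),np.sin(a)]; y=p@[-np.sin(a),np.cos(a)]
    print(np.percentile(x,[0,.5,99,99.9,100]),np.percentile(y,[0,1,99,100]))
```

```text
[ 0.66585658 -0.04279526  0.11851526] [ 0.8 -0.4 -1.8 -1.8  0.4 -1.2  0.7  3.3]
[ 0.66554779 -0.04384849  0.14506917] [-1.5  1.9 -0.1  1.2  1.6 -3.1]
[ 0.66599238 -0.04343024  0.12976712] [-0.4 -1.  -0.6 -2.1  1.3  0.7 -0.8  4.9 -0.1  0.2  0.9  2.5 -0.3 -5.3]
[0.54998461 0.55682711 0.75381178 0.75575908 0.7569593 ] [-0.23376074 -0.2316692  -0.01558754 -0.01344579]
[0.5508126  0.55402637 0.75277156 0.75671932 0.75863742] [-0.24125003 -0.23924767 -0.02202513 -0.01654301]
```

```bash
cat >> h.py <<'E'
C=np.array([.666,-.0433,0]); YAW=.126
R=np.array([[np.cos(YAW),-np.sin(YAW),0],[np.sin(YAW),np.cos(YAW),0],[0,0,1]])
def w2c(P): return (np.asarray(P)-C)@R
def c2w(P): return np.asarray(P)@R.T+C
E
python3 - <<'E'
from h import *
t=load("pics/top0.npz"); s=load("pics/side0.npz")
for n,f in (("t",t),("s",s)):
    P=w2c(cloud(f)); m=f["range_z"]>0; c=f["color"].astype(int)
    blue=m&(c[...,2]>c[...,0]+25)&(P[...,0]<-.09)&(P[...,0]>-.22)&(abs(P[...,1])<.13)&(P[...,2]>.01)
    p=P[blue]; print(n,len(p))
    # top points
    for z0 in np.arange(.02,.18,.02):
        q=p[(p[:,2]>z0)&(p[:,2]<z0+.02)]
        if len(q): print(round(z0,2),len(q),np.round(np.percentile(q[:,0],[2,50,98]),4), np.round(q[:,1].min(),3),np.round(q[:,1].max(),3))
    print("ztop",np.percentile(p[:,2],[95,99,100]))
    # latch: points above deck
    l=m&(P[...,2]>.17)&(abs(P[...,0]+.07)<.08)&(abs(P[...,1])<.04)
    q=P[l]; o=np.argsort(q[:,2]); uv=np.argwhere(l)
    for i in o[::1]: print(np.round(q[i]*1000).astype(int).tolist(),uv[i][::-1].tolist(),c[uv[i][0],uv[i][1]].tolist(), end=" | ")
    print()
E
```

```text
t 838
0.02 2 [-0.1116 -0.1113 -0.1111] -0.101 -0.098
0.04 64 [-0.1193 -0.1164 -0.1134] -0.102 0.105
0.06 104 [-0.1265 -0.1227 -0.1188] -0.103 0.105
0.08 111 [-0.1335 -0.1299 -0.1254] -0.104 0.105
0.1 110 [-0.1403 -0.1369 -0.1329] -0.104 0.105
0.12 134 [-0.1487 -0.1443 -0.1402] -0.101 0.106
0.14 312 [-0.1637 -0.1562 -0.1485] -0.107 0.109
0.16 1 [-0.1618 -0.1618 -0.1618] 0.014 0.014
ztop [0.15128761 0.15357206 0.16736496]
[-21, -3, 170] [335, 154] [64, 66, 69] | [-24, 4, 174] [333, 155] [60, 55, 51] | [-70, -12, 175] [340, 169] [91, 87, 89] | [-16, 0, 178] [334, 152] [16, 14, 15] | [-18, 7, 178] [332, 153] [73, 74, 80] | [-17, -3, 181] [335, 152] [51, 51, 53] | [-16, 3, 182] [333, 152] [28, 26, 28] | [-19, 4, 182] [333, 153] [22, 22, 22] | [-20, 1, 182] [334, 153] [14, 13, 14] | [-16, 6, 182] [332, 152] [86, 87, 94] | [-22, 7, 183] [332, 154] [81, 82, 89] | [-14, 0, 183] [334, 151] [44, 43, 46] | [-23, 1, 183] [334, 154] [22, 21, 18] | [-20, -2, 184] [335, 153] [49, 49, 51] | [-14, 3, 184] [333, 151] [54, 55, 58] | [-23, 4, 185] [333, 154] [23, 22, 23] | [-57, 5, 189] [334, 165] [90, 8
[... 17908 characters left out ...]
] [360, 143] [112, 60, 31] | [-83, 7, 272] [354, 139] [102, 54, 31] | [-79, -14, 273] [361, 142] [136, 94, 64] | [-81, -13, 273] [360, 142] [141, 75, 37] | [-81, 10, 273] [354, 138] [103, 55, 33] | [-80, -4, 273] [358, 140] [168, 84, 34] | [-83, 4, 273] [355, 139] [143, 70, 31] | [-84, -2, 274] [356, 140] [142, 66, 25] | [-83, -9, 274] [358, 141] [164, 79, 31] | [-84, -14, 274] [359, 142] [142, 67, 24] | [-82, -10, 274] [359, 141] [169, 84, 35] | [-80, 0, 274] [357, 139] [149, 75, 31] | [-80, -12, 275] [360, 141] [154, 82, 41] | [-80, 4, 275] [356, 138] [140, 72, 35] | [-83, 0, 275] [356, 139] [160, 79, 31] | [-80, -7, 275] [359, 140] [151, 79, 37] | [-84, -6, 275] [357, 140] [164, 79, 32] |
```

```bash
cat >> h.py <<'E'
from scipy.spatial.transform import Rotation as Ro
def state():
    from bench import bot
    o=bot.get_obs(); T=Ro.from_quat(o["tcp_rot"]).as_matrix()
    a=np.arctan2(T[1,0],T[0,0])
    print("t %.2f case_mm %s toolx-in-case %.4f F_case %s open %.1f"%(o["time"],np.round(w2c(o["tool_pos"])*1000,1),a-YAW,np.round(o["contact_force"]@R,1),o["opening"]*1000), "tilt",np.round(T[:2,2],4))
    return o,T,a
def plan(pc,n,grip=-1,toolx=np.pi/2,nturn=None):
    """pc target in case frame, mm"""
    o,T,a=state(); p=np.array(o["tool_pos"]); g=c2w(np.array(pc)/1000)
    da=-(toolx-(a-YAW)); nt=nturn or n; rows=[]
    Tk=T.copy(); step=(g-p)/n
    for k in range(n):
        d=Tk.T@step; t=da/nt if k<nt else 0
        rows.append("%.4f %.4f %.4f %.3f %g"%(*d,t,grip)); Tk=Tk@Ro.from_rotvec([0,0,t]).as_matrix()
    print("steplen mm",np.linalg.norm(step)*1000)
    for i in range(0,n,5): print("; ".join(rows[i:i+5]))
E
python3 - <<'E'
from h import *
plan([-215,75,218],15,nturn=5)
E
```

```text
t 0.10 case_mm [-400.6  669.4  217.7] toolx-in-case 1.1320 F_case [-1.5 -0.4 -0.7] open 93.1 tilt [-0.0006 -0.0015]
steplen mm 41.51246057854719
-0.0306 0.0280 0.0000 -0.088 -1; -0.0330 0.0252 0.0000 -0.088 -1; -0.0350 0.0223 0.0000 -0.088 -1; -0.0369 0.0191 0.0000 -0.088 -1; -0.0384 0.0158 0.0000 -0.088 -1
-0.0396 0.0124 0.0000 0.000 -1; -0.0396 0.0124 0.0000 0.000 -1; -0.0396 0.0124 0.0000 0.000 -1; -0.0396 0.0124 0.0000 0.000 -1; -0.0396 0.0124 0.0000 0.000 -1
-0.0396 0.0124 0.0000 0.000 -1; -0.0396 0.0124 0.0000 0.000 -1; -0.0396 0.0124 0.0000 0.000 -1; -0.0396 0.0124 0.0000 0.000 -1; -0.0396 0.0124 0.0000 0.000 -1
```

Request:
carry_out --targets "-0.031 0.028 0 -0.088 -1; -0.033 0.025 0 -0.088 -1; -0.035 0.022 0 -0.088 -1; -0.037 0.019 0 -0.088 -1; -0.038 0.016 0 -0.088 -1"

```text
time: 0.52
tool_pos: [0.267, 0.3816, 0.2111]
tcp_rot: [0.652, 0.759, -0.006, 0.0]
contact_force: [1.3, -0.4, 0.3]
opening: 0.0644
```

Request:
carry_out --targets "-0.04 0.012 0 0 -1; -0.04 0.012 0 0 -1; -0.04 0.012 0 0 -1; -0.04 0.012 0 0 -1; -0.04 0.012 0 0 -1"

```text
time: 0.93
tool_pos: [0.3541, 0.1924, 0.2101]
tcp_rot: [0.647, 0.762, -0.007, 0.0]
contact_force: [1.1, 0.1, -0.6]
opening: 0.0307
```

Run:
```python
from h import *
plan([-215,75,218],10,nturn=5)
```

```text
t 0.93 case_mm [-279.8  273.   210.1] toolx-in-case 1.6070 F_case [ 1.1 -0.1 -0.6] open 30.7 tilt [-0.0086 -0.0103]
steplen mm 20.84524668283177
-0.0200 0.0057 -0.0007 0.007 -1; -0.0200 0.0059 -0.0007 0.007 -1; -0.0199 0.0060 -0.0007 0.007 -1; -0.0199 0.0062 -0.0007 0.007 -1; -0.0199 0.0063 -0.0007 0.007 -1
-0.0198 0.0065 -0.0007 0.000 -1; -0.0198 0.0065 -0.0007 0.000 -1; -0.0198 0.0065 -0.0007 0.000 -1; -0.0198 0.0065 -0.0007 0.000 -1; -0.0198 0.0065 -0.0007 0.000 -1
```

Request:
carry_out --targets "-0.04 0.012 -0.001 0.012 -1; -0.04 0.012 -0.001 0.012 -1; -0.04 0.012 -0.001 0.012 -1; -0.04 0.013 -0.001 0 -1; -0.03 0.01 -0.001 0 -1"

```text
time: 1.35
tool_pos: [0.4368, 0.0089, 0.2152]
tcp_rot: [0.662, 0.75, -0.007, 0.0]
contact_force: [0.6, 0.4, 0.3]
opening: 0.0009
```

Run:
```python
from h import *
plan([-205,75,147],5)
```

```text
t 1.35 case_mm [-220.8   80.6  215.2] toolx-in-case 1.5688 F_case [0.7 0.3 0.3] open 0.9 tilt [-0.0081 -0.0105]
steplen mm 14.049598103408485
-0.0010 0.0033 0.0136 -0.000 -1; -0.0010 0.0033 0.0136 -0.000 -1; -0.0010 0.0033 0.0136 -0.000 -1; -0.0010 0.0033 0.0136 -0.000 -1; -0.0010 0.0033 0.0136 -0.000 -1
```

Request:
carry_out --targets "0 0.002 0.015 0 -1; -0.001 0.003 0.014 0 -1; -0.001 0.003 0.014 0 -1; -0.001 0.003 0.014 0 -1; 0 0 0.008 0 -1"

```text
time: 1.77
tool_pos: [0.4511, -0.0029, 0.1493]
tcp_rot: [0.667, 0.745, -0.006, 0.003]
contact_force: [0.2, 0.8, -0.5]
opening: 0.0004
```

Run:
```python
from h import *
from bench import bot
state()
for n in ("side","top"):
    f=bot.grab_frame(n); np.savez(f"pics/{n}1.npz",**f)
    if n=="side": crop(f,"pics/s2.png",220,90,380,210,5)
    else: crop(f,"pics/t2.png",270,100,400,220,5)
state()
```

```text
t 1.77 case_mm [-208.1   67.   149.3] toolx-in-case 1.5560 F_case [ 0.3  0.8 -0.5] open 0.4 tilt [-0.0046 -0.013 ]
t 1.87 case_mm [-209.    67.6  149.1] toolx-in-case 1.5566 F_case [0.6 0.2 0. ] open 0.3 tilt [-0.0065 -0.0127]
```

View pics/s2.png

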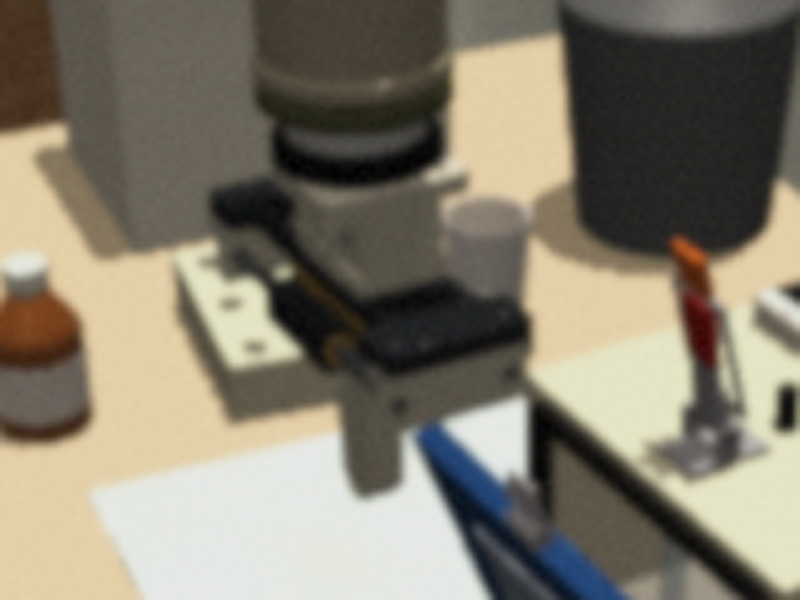

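View pics/t2.png

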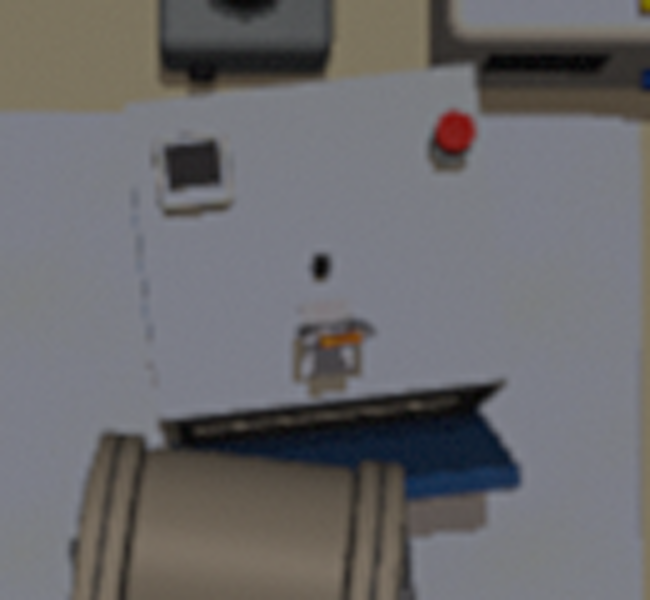

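Request:
carry_out --targets "0 0.002 0.01 0 -1; 0 0.006 0.007 0 -1; 0 0.01 0.002 0 -1; 0 0.01 0 0 -1; 0 0.005 0 0 -1"

```text
time: 2.28
tool_pos: [0.4847, 0.0021, 0.1298]
tcp_rot: [0.666, 0.746, -0.006, 0.003]
contact_force: [-5.7, -1.4, 5.2]
opening: 0.0006
```

Run:
```python
from h import *
state()
```

```text
t 2.28 case_mm [-174.1   67.8  129.8] toolx-in-case 1.5582 F_case [-5.8 -0.7  5.2] open 0.6 tilt [-0.0041 -0.013 ]
```

Request:
carry_out --targets "0 0.006 0 0 -1; 0 0.006 0 0 -1; 0 0.006 0 0 -1; 0 0.006 0 0 -1; 0 0.004 0 0 -1"

```text
time: 2.7
tool_pos: [0.5128, 0.006, 0.1301]
tcp_rot: [0.665, 0.747, -0.009, 0.001]
contact_force: [-3.3, -0.4, 3.3]
opening: 0.0006
```

Run:
```python
from h import *
state()
```

```text
t 2.70 case_mm [-145.8   68.2  130.1] toolx-in-case 1.5603 F_case [-3.3  0.   3.3] open 0.6 tilt [-0.0097 -0.0142]
```

Request:
carry_out --targets "0 0.005 0 0 -1; 0 0.004 0 0 -1; 0 0.002 0 0 -1; 0 0.001 0 0 -1"

```text
time: 3.03
tool_pos: [0.5265, 0.0078, 0.1302]
tcp_rot: [0.665, 0.747, -0.008, 0.001]
contact_force: [-1.8, -0.2, 1.9]
opening: 0.0004
```

Run:
```python
from h import *
state()
```

```text
t 3.03 case_mm [-131.9   68.3  130.2] toolx-in-case 1.5609 F_case [-1.8  0.   1.9] open 0.4 tilt [-0.0093 -0.0143]
```

Request:
carry_out --targets "0 0.002 0 0 -1; 0 0.0015 0 0 -1"

```text
time: 3.2
tool_pos: [0.5278, 0.008, 0.1303]
tcp_rot: [0.665, 0.747, -0.011, -0.001]
contact_force: [-14.7, -1.8, 11.6]
opening: 0.0004
```

Request:
carry_out --targets "0 0.0015 0 0 -1; 0 0.001 0 0 -1"

```text
time: 3.37
tool_pos: [0.5275, 0.008, 0.1304]
tcp_rot: [0.665, 0.747, -0.013, -0.003]
contact_force: [-8.8, -1.6, 6.0]
opening: 0.0005
```

Run:
```python
from h import *
state()
```

```text
t 3.37 case_mm [-131.    68.3  130.4] toolx-in-case 1.5611 F_case [-9.  -0.5  6. ] open 0.5 tilt [-0.0216 -0.0154]
```

Request:
carry_out --targets "0 -0.006 0 0 -1; 0 -0.012 -0.004 0 -1; 0 -0.008 -0.025 0 -1; 0 -0.002 -0.035 0 -1; 0 0 -0.035 0 -1"

```text
time: 3.78
tool_pos: [0.4953, 0.0067, 0.2222]
tcp_rot: [0.665, 0.747, -0.017, -0.009]
contact_force: [1.7, 0.4, -0.4]
opening: 0.0005
```

Request:
carry_out --targets "0 0 -0.035 0 -1; 0 0 -0.035 0 -1; 0 0 -0.01 0 -1"

```text
time: 4.03
tool_pos: [0.499, 0.0079, 0.3102]
tcp_rot: [0.665, 0.747, -0.014, -0.006]
contact_force: [-0.0, -0.5, 1.3]
opening: 0.0005
```

Run:
```python
from h import *
from bench import bot
plan([-40,0,305],5)
for n in ("side",):
    f=bot.grab_frame(n); np.savez(f"pics/{n}2.npz",**f)
    crop(f,"pics/s3.png",290,90,450,210,5)
```

```text
t 4.03 case_mm [-159.3   71.8  310.2] toolx-in-case 1.5609 F_case [-0.1 -0.5  1.3] open 0.5 tilt [-0.0277 -0.0133]
steplen mm 27.862012685359577
-0.0141 0.0240 0.0005 -0.002 -1; -0.0142 0.0240 0.0005 -0.002 -1; -0.0142 0.0240 0.0005 -0.002 -1; -0.0143 0.0239 0.0005 -0.002 -1; -0.0143 0.0239 0.0005 -0.002 -1
```

View pics/s3.png

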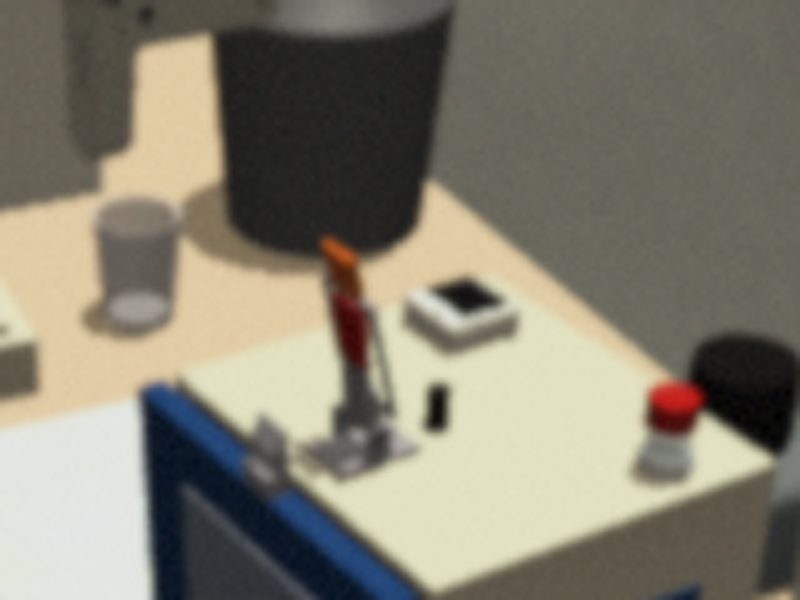

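Run:
```python
from h import *
f=load("pics/side2.npz")
P=w2c(cloud(f)); m=f["range_z"]>0; c=f["color"].astype(int)
b=m&(c[...,2]>c[...,0]+20)&(P[...,0]<-.09)&(P[...,0]>-.22)&(abs(P[...,1])<.12)&(P[...,2]>.152)
p=P[b]; print(len(p),np.percentile(p[:,0],[1,5,50,95,99])*1000, p[:,2].mean(), np.percentile(p[:,2],[1,99]))
g=m&(P[...,2]>.163)&(P[...,0]<-.09)&(P[...,0]>-.22)&(abs(P[...,1])<.03)
print(np.round(P[g][np.argsort(P[g][:,2])][::3]*1000))
```

```text
455 [-124.6738631  -124.05803264 -119.30697075 -108.57044029 -101.99632985] 0.15904057682024195 [0.15234265 0.16318298]
[[-116.  -15.  163.]
 [-124.  -10.  164.]
 [-122.    2.  165.]
 ...
 [-156.   29.  519.]
 [-156.   29.  528.]
 [-151.   30.  533.]]
```

Request:
carry_out --targets "-0.014 0.024 0.001 0 -1; -0.014 0.024 0.001 0 -1; -0.014 0.024 0.001 0 -1; -0.014 0.024 0.001 0 -1; -0.014 0.024 0.001 0 -1"

```text
time: 4.5
tool_pos: [0.6291, -0.047, 0.3017]
tcp_rot: [0.663, 0.748, -0.011, -0.004]
contact_force: [-0.5, 0.3, 0.7]
opening: 0.0003
```

Run:
```python
from h import *
plan([-40,0,257],5)
```

```text
t 4.50 case_mm [-37.    1.  301.7] toolx-in-case 1.5648 F_case [-0.4  0.4  0.7] open 0.3 tilt [-0.0205 -0.0124]
steplen mm 8.963372915637255
-0.0001 -0.0004 0.0090 -0.001 -1; -0.0001 -0.0004 0.0090 -0.001 -1; -0.0001 -0.0004 0.0090 -0.001 -1; -0.0001 -0.0004 0.0090 -0.001 -1; -0.0001 -0.0004 0.0090 -0.001 -1
```

Request:
carry_out --targets "0 0 0.012 0 -1; 0 0 0.013 0 -1; 0 0 0.01 0 -1; 0 0 0.007 0 -1; 0 0 0.002 0 -1"

```text
time: 4.92
tool_pos: [0.6293, -0.0498, 0.2436]
tcp_rot: [0.664, 0.747, -0.014, -0.008]
contact_force: [0.5, 0.1, 0.6]
opening: 0.0005
```

Run:
```python
from h import *
from bench import bot
state()
for n in ("side",):
    f=bot.grab_frame(n); np.savez(f"pics/{n}3.npz",**f)
    crop(f,"pics/s4.png",290,90,450,210,5)
```

```text
t 4.92 case_mm [-37.2  -1.9 243.6] toolx-in-case 1.5622 F_case [0.5 0.  0.6] open 0.5 tilt [-0.0301 -0.0107]
```

View pics/s4.png

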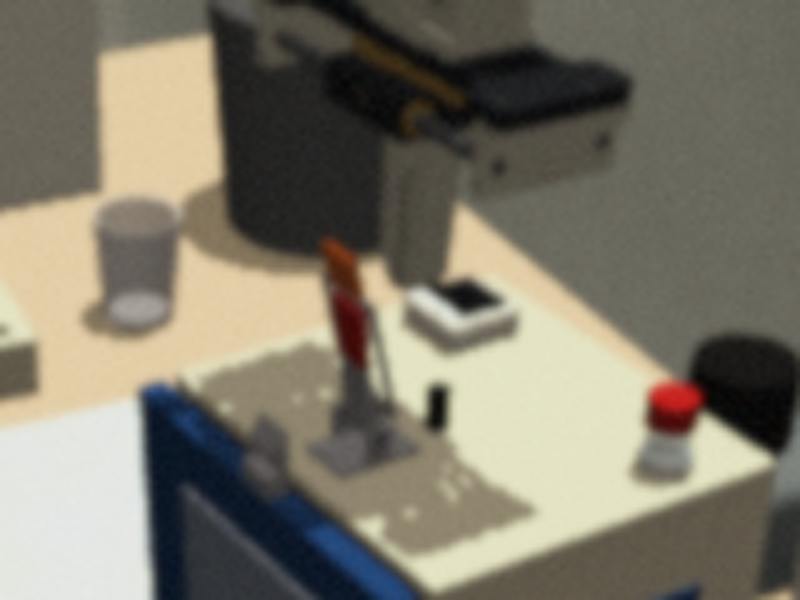

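Request:
carry_out --targets "0 0 -0.006 0 -1; 0 -0.001 -0.004 0 -1; 0 0 0 0 -1"

```text
time: 5.22
tool_pos: [0.6277, -0.0491, 0.2559]
tcp_rot: [0.664, 0.748, -0.014, -0.007]
contact_force: [0.5, 0.0, 0.3]
opening: 0.0009
```

Run:
```python
from h import *
state()
```

```text
t 5.22 case_mm [-38.7  -0.9 255.9] toolx-in-case 1.5631 F_case [ 0.5 -0.   0.3] open 0.9 tilt [-0.0293 -0.0107]
```

Request:
carry_out --targets "0 -0.006 0 0 -1; 0 -0.007 0.0002 0 -1; 0 -0.007 0.0002 0 -1; 0 -0.006 0.0002 0 -1; 0 -0.004 0.0002 0 -1"

```text
time: 5.63
tool_pos: [0.5968, -0.0527, 0.2604]
tcp_rot: [0.664, 0.748, -0.012, -0.004]
contact_force: [0.2, 0.1, 0.2]
opening: 0.0008
```

Run:
```python
from h import *
from bench import bot
state()
for n in ("side",):
    f=bot.grab_frame(n); np.savez(f"pics/{n}4.npz",**f)
    crop(f,"pics/s5.png",290,90,450,210,5)
```

```text
t 5.63 case_mm [-69.8  -0.7 260.4] toolx-in-case 1.5639 F_case [0.2 0.  0.2] open 0.8 tilt [-0.0221 -0.0119]
```

View pics/s5.png

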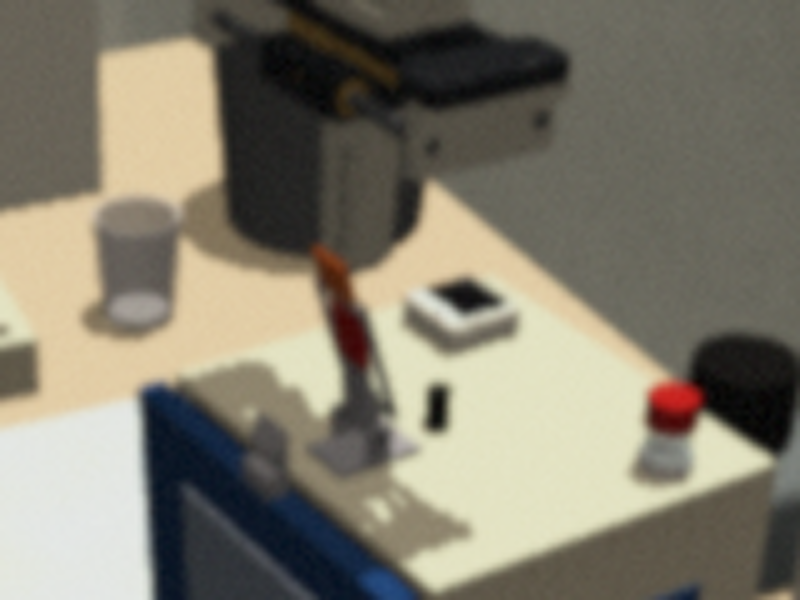

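Request:
carry_out --targets "0 -0.005 0.002 0 -1; 0 -0.006 0.002 0 -1; 0 -0.006 0.002 0 -1; 0 -0.005 0.003 0 -1"

```text
time: 6.02
tool_pos: [0.5727, -0.0559, 0.2518]
tcp_rot: [0.664, 0.748, -0.012, -0.004]
contact_force: [0.3, -0.5, -0.6]
opening: 0.0004
```

Run:
```python
from h import *
state()
```

```text
t 6.02 case_mm [-94.1  -0.8 251.8] toolx-in-case 1.5635 F_case [ 0.3 -0.6 -0.6] open 0.4 tilt [-0.0213 -0.012 ]
```

Request:
carry_out --targets "0 -0.006 0.002 0 -1; 0 -0.006 0.003 0 -1; 0 -0.005 0.003 0 -1"

```text
time: 6.27
tool_pos: [0.5534, -0.0582, 0.2427]
tcp_rot: [0.664, 0.748, -0.012, -0.004]
contact_force: [0.3, -0.1, -1.1]
opening: 0.0007
```

Run:
```python
from h import *
from bench import bot
state()
for n in ("side",):
    f=bot.grab_frame(n); np.savez(f"pics/{n}5.npz",**f)
    crop(f,"pics/s6.png",290,90,450,210,5)
```

```text
t 6.27 case_mm [-113.6   -0.6  242.7] toolx-in-case 1.5636 F_case [ 0.3 -0.2 -1.1] open 0.7 tilt [-0.0224 -0.0118]
```

View pics/s6.png

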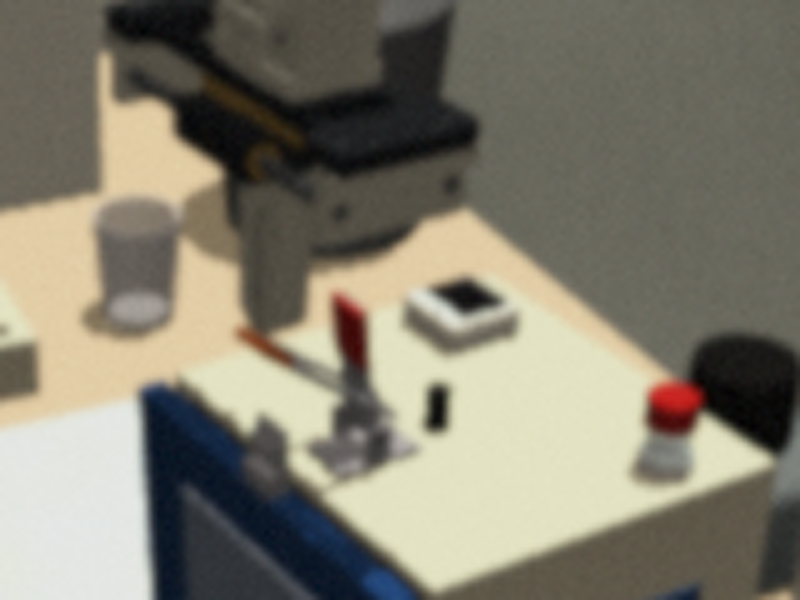

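Request:
carry_out --targets "0 0 0 0 -1; 0 0 0 0 -1; 0 0 0 0 -1; 0 0 0 0 -1"

```text
time: 6.65
tool_pos: [0.5521, -0.0583, 0.2418]
tcp_rot: [0.664, 0.748, -0.012, -0.005]
contact_force: [0.7, -0.0, -0.0]
opening: 0.0005
```

Run:
```python
from h import *
from bench import bot
state()
for n in ("side",):
    f=bot.grab_frame(n); np.savez(f"pics/{n}6.npz",**f)
    crop(f,"pics/s7.png",310,130,410,205,8)
    P=w2c(cloud(f)); c=f["color"].astype(int)
    o=(c[...,0]>c[...,2]+45)&(P[...,0]<-.09)&(P[...,0]>-.2)&(abs(P[...,1])<.03)&(P[...,2]>.16)
    q=P[o]; print(len(q)); print(np.round(q[np.argsort(q[:,0])]*1000)[::4].tolist())
```

```text
t 6.65 case_mm [-114.9   -0.6  241.8] toolx-in-case 1.5632 F_case [ 0.7 -0.1 -0. ] open 0.5 tilt [-0.0237 -0.0117]
72
[[-150.0, 27.0, 334.0], [-145.0, 5.0, 187.0], [-144.0, -11.0, 184.0], [-143.0, -4.0, 186.0], [-142.0, -7.0, 187.0], [-141.0, 3.0, 187.0], [-139.0, 6.0, 187.0], [-137.0, -16.0, 185.0], [-136.0, -6.0, 187.0], [-135.0, 4.0, 186.0], [-134.0, -16.0, 186.0], [-133.0, -6.0, 189.0], [-132.0, 0.0, 188.0], [-130.0, -2.0, 188.0], [-129.0, 5.0, 187.0], [-127.0, 3.0, 188.0], [-127.0, -13.0, 185.0], [-125.0, 11.0, 251.0]]
```

View pics/s7.png

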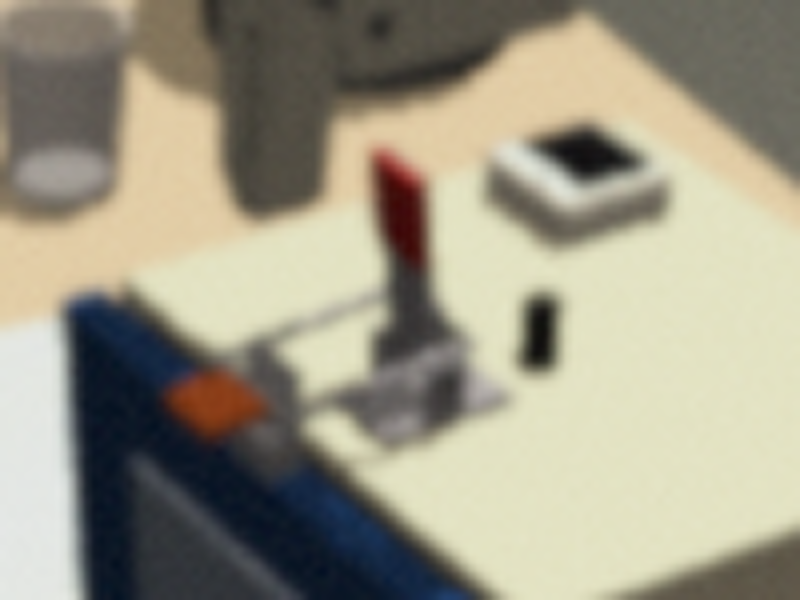

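Request:
carry_out --targets "0 -0.01 0 0 -1; 0 -0.01 0.008 0 -1; 0 -0.002 0.012 0 -1; 0 0 0.008 0 -1; 0 0 0 0 -1"

```text
time: 7.12
tool_pos: [0.5309, -0.0612, 0.2135]
tcp_rot: [0.664, 0.748, -0.011, -0.004]
contact_force: [-0.9, -0.3, -0.6]
opening: 0.0003
```

Run:
```python
from h import *
state()
```

```text
t 7.12 case_mm [-136.3   -0.8  213.5] toolx-in-case 1.5636 F_case [-0.9 -0.2 -0.6] open 0.3 tilt [-0.0209 -0.012 ]
```

Request:
carry_out --targets "0 -0.002 0.007 0 -1; 0 -0.001 0.006 0 -1; 0 0 0.004 0 -1; 0 0 0.002 0 -1; 0 0 0 0 -1"

```text
time: 7.53
tool_pos: [0.5277, -0.0616, 0.1915]
tcp_rot: [0.664, 0.748, -0.012, -0.005]
contact_force: [-0.2, 0.1, -0.1]
opening: 0.0005
```

Run:
```python
from h import *
state()
```

```text
t 7.53 case_mm [-139.5   -0.7  191.5] toolx-in-case 1.5639 F_case [-0.1  0.1 -0.1] open 0.5 tilt [-0.0226 -0.0115]
```

Request:
carry_out --targets "0 0 0.003 0 -1; 0 0 0.002 0 -1; 0 0 0.001 0 -1"

```text
time: 7.78
tool_pos: [0.5281, -0.0617, 0.1855]
tcp_rot: [0.664, 0.748, -0.012, -0.004]
contact_force: [-0.1, 0.7, 0.2]
opening: 0.0006
```

Request:
carry_out --targets "0 0 0.0015 0 -1; 0 0 0.0015 0 -1"

```text
time: 7.95
tool_pos: [0.5283, -0.0618, 0.1834]
tcp_rot: [0.664, 0.748, -0.011, -0.004]
contact_force: [-3.9, 1.4, 6.9]
opening: 0.0007
```

Request:
carry_out --targets "0 0 0.0015 0 -1; 0 0 0.0015 0 -1"

```text
time: 8.12
tool_pos: [0.5285, -0.0618, 0.182]
tcp_rot: [0.664, 0.748, -0.011, -0.003]
contact_force: [-3.7, 1.1, 5.1]
opening: 0.0003
```

Request:
carry_out --targets "0 0 0.002 0 -1; 0 0 0.002 0 -1"

```text
time: 8.28
tool_pos: [0.5287, -0.0618, 0.1794]
tcp_rot: [0.664, 0.748, -0.011, -0.003]
contact_force: [-0.3, 0.0, 0.4]
opening: 0.0004
```

Run:
```python
from h import *
state()
```

```text
t 8.28 case_mm [-138.5   -1.1  179.4] toolx-in-case 1.5642 F_case [-0.3  0.   0.4] open 0.4 tilt [-0.0184 -0.0122]
```

Request:
carry_out --targets "0 0 0.0015 0 -1; 0 0 0.0015 0 -1"

```text
time: 8.45
tool_pos: [0.529, -0.0619, 0.1764]
tcp_rot: [0.664, 0.748, -0.01, -0.002]
contact_force: [0.1, -0.2, 0.0]
opening: 0.0003
```

Request:
carry_out --targets "0 0 0.001 0 -1; 0 0 0 0 -1"

```text
time: 8.62
tool_pos: [0.5288, -0.0619, 0.1746]
tcp_rot: [0.664, 0.748, -0.011, -0.003]
contact_force: [-0.3, 0.6, 0.2]
opening: 0.0007
```

Run:
```python
from h import *
from bench import bot
state()
for n in ("side",):
    f=bot.grab_frame(n); np.savez(f"pics/{n}7.npz",**f)
    crop(f,"pics/s8.png",310,130,410,205,8)
```

```text
t 8.62 case_mm [-138.5   -1.2  174.6] toolx-in-case 1.5641 F_case [-0.3  0.6  0.2] open 0.7 tilt [-0.018  -0.0124]
```

View pics/s8.png

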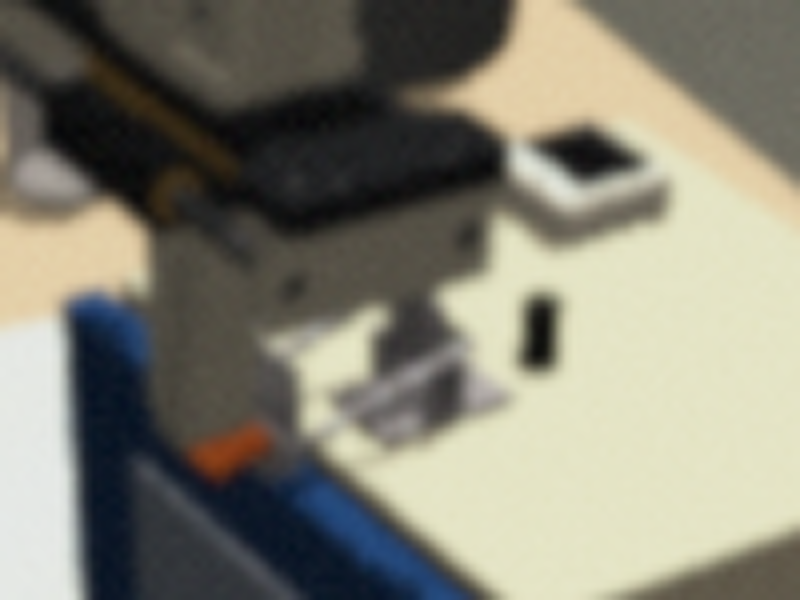

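Request:
carry_out --targets "0 0 -0.006 0 -1; 0 0 -0.012 0 -1; 0 -0.003 -0.02 0 -1; 0 -0.005 -0.02 0 -1; 0 -0.006 -0.01 0 -1"

```text
time: 9.08
tool_pos: [0.5143, -0.0623, 0.2446]
tcp_rot: [0.664, 0.748, -0.012, -0.005]
contact_force: [0.8, 0.6, -0.3]
opening: 0.0002
```

Run:
```python
from h import *
from bench import bot
state()
for n in ("side",):
    f=bot.grab_frame(n); np.savez(f"pics/{n}8.npz",**f)
    crop(f,"pics/s9.png",310,130,410,205,8)
    P=w2c(cloud(f)); c=f["color"].astype(int)
    o=(c[...,0]>c[...,2]+45)&(P[...,0]<-.09)&(P[...,0]>-.2)&(abs(P[...,1])<.03)&(P[...,2]>.16)
    q=P[o]; print(len(q)); print(np.round(q[np.argsort(q[:,0])]*1000)[::4].tolist())
```

```text
t 9.08 case_mm [-1.529e+02  2.000e-01  2.446e+02] toolx-in-case 1.5644 F_case [ 0.8  0.5 -0.3] open 0.2 tilt [-0.0241 -0.0111]
81
[[-164.0, 3.0, 249.0], [-143.0, -13.0, 172.0], [-141.0, -11.0, 167.0], [-141.0, -2.0, 170.0], [-140.0, -13.0, 171.0], [-139.0, -2.0, 172.0], [-138.0, -10.0, 174.0], [-136.0, -2.0, 171.0], [-135.0, 7.0, 171.0], [-135.0, -13.0, 169.0], [-133.0, 2.0, 174.0], [-131.0, 0.0, 174.0], [-131.0, -2.0, 172.0], [-129.0, -17.0, 174.0], [-128.0, -12.0, 177.0], [-127.0, -2.0, 177.0], [-126.0, -8.0, 165.0], [-125.0, -11.0, 175.0], [-124.0, -5.0, 175.0], [-123.0, -12.0, 178.0], [-120.0, 1.0, 175.0]]
```

View pics/s9.png

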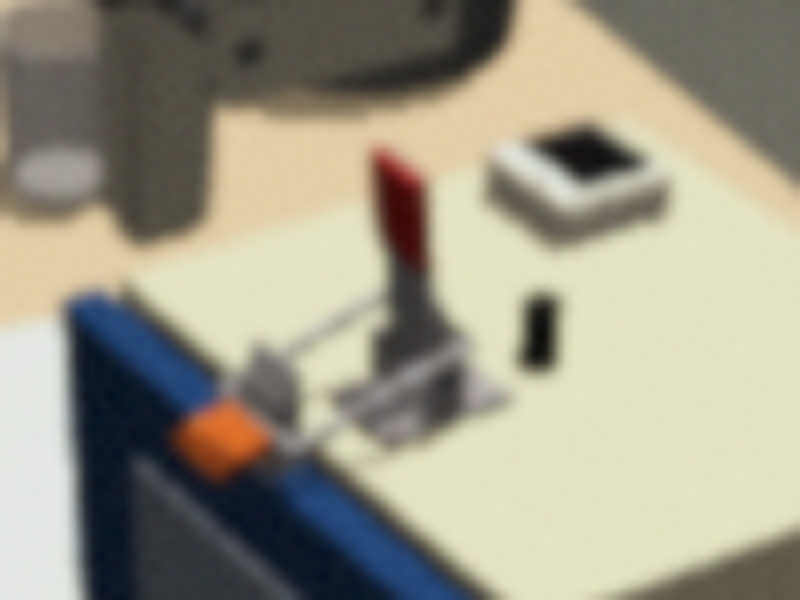

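Run:
```python
from h import *
plan([-103,0,236],5)
```

```text
t 9.13 case_mm [-1.528e+02 -1.000e-01  2.466e+02] toolx-in-case 1.5643 F_case [ 1.3 -0.3  2.8] open 0.3 tilt [-0.0216 -0.0118]
steplen mm 10.186087736163135
0.0001 0.0100 0.0019 -0.001 -1; 0.0001 0.0100 0.0019 -0.001 -1; 0.0001 0.0100 0.0019 -0.001 -1; 0.0001 0.0100 0.0019 -0.001 -1; 0.0000 0.0100 0.0019 -0.001 -1
```

Request:
carry_out --targets "0 0.01 0.002 0 -1; 0 0.01 0.002 0 -1; 0 0.009 0.002 0 -1; 0 0.006 0.001 0 -1; 0 0 0 0 -1"

```text
time: 9.55
tool_pos: [0.5519, -0.0586, 0.2407]
tcp_rot: [0.664, 0.748, -0.01, -0.002]
contact_force: [0.3, 0.7, -0.8]
opening: 0.0001
```

```bash
cat >> h.py <<'E'
def lev(theta,r=60,dx=-7.5):
    return np.array([-63.3+r*np.cos(theta)-5*np.sin(theta)+dx,0,176+r*np.sin(theta)+5*np.cos(theta)])
E
python3 - <<'E'
from h import *
state()
E
```

```text
t 9.55 case_mm [-115.1   -0.9  240.7] toolx-in-case 1.5637 F_case [ 0.3  0.6 -0.8] open 0.1 tilt [-0.0169 -0.0128]
```

Request:
carry_out --targets "0 0.008 0.002 0 -1; 0 0.008 0.002 0 -1; 0 0.006 0.001 0 -1; 0 0.003 0 0 -1; 0 0 0 0 -1"

```text
time: 9.97
tool_pos: [0.5773, -0.0551, 0.2313]
tcp_rot: [0.664, 0.748, -0.012, -0.005]
contact_force: [-0.2, -0.0, -0.9]
opening: 0.0005
```

Run:
```python
from h import *
state()
```

```text
t 9.97 case_mm [-89.5  -0.6 231.3] toolx-in-case 1.5644 F_case [-0.2  0.  -0.9] open 0.5 tilt [-0.0233 -0.0119]
```

Request:
carry_out --targets "0 0.003 -0.002 0 -1; 0 0.003 -0.001 0 -1; 0 0.003 0 0 -1; 0 0.003 0 0 -1"

```text
time: 10.3
tool_pos: [0.5883, -0.0537, 0.2341]
tcp_rot: [0.664, 0.748, -0.013, -0.006]
contact_force: [-3.5, 0.1, 2.0]
opening: 0.0007
```

Run:
```python
from h import *
state()
```

```text
t 10.30 case_mm [-78.4  -0.6 234.1] toolx-in-case 1.5642 F_case [-3.4  0.5  2. ] open 0.7 tilt [-0.0271 -0.0119]
```

Request:
carry_out --targets "0 0.003 0 0 -1; 0 0.003 0 0 -1; 0 0.003 0 0 -1"

```text
time: 10.55
tool_pos: [0.5972, -0.0526, 0.2344]
tcp_rot: [0.664, 0.748, -0.014, -0.007]
contact_force: [-5.7, -0.1, 1.5]
opening: 0.0007
```

Run:
```python
from h import *
state()
```

```text
t 10.55 case_mm [-69.4  -0.6 234.4] toolx-in-case 1.5640 F_case [-5.7  0.6  1.5] open 0.7 tilt [-0.0287 -0.012 ]
```

Request:
carry_out --targets "0 0.003 0 0 -1; 0 0.003 0 0 -1; 0 0.003 0.0003 0 -1; 0 0.003 0.0003 0 -1"

```text
time: 10.88
tool_pos: [0.6083, -0.0512, 0.2329]
tcp_rot: [0.664, 0.748, -0.016, -0.008]
contact_force: [-5.6, -0.0, 2.6]
opening: 0.0
```

```bash
cat >> h.py <<'E'
def levst():
    o,T,a=state(); p=w2c(o["tool_pos"])*1000; d=np.array([p[0]+7.5+63.3,p[2]-176]); rr=np.hypot(*d)
    th=np.arctan2(d[1],d[0])-np.arcsin(5/rr); r=np.sqrt(rr*rr-25)
    F=o["contact_force"]@R; nrm=np.array([-np.sin(th),np.cos(th)]); tg=np.array([np.cos(th),np.sin(th)])
    print("theta %.3f r %.1f Fn %.1f Ft %.1f |F| %.1f"%(th,r,F[[0,2]]@nrm,F[[0,2]]@tg,np.linalg.norm(F)))
    for dt in (.05,.1,.2,.3):
        g=lev(th-dt,60); g[1]=p[1]; dd=T.T@(R@(g-p)); print(dt,np.round(dd,2))
E
python3 - <<'E'
from h import *
levst()
E
```

```text
t 10.88 case_mm [-58.2  -0.6 232.9] toolx-in-case 1.5636 F_case [-5.6  0.7  2.6] open 0.0 tilt [-0.0335 -0.0121]
theta 1.268 r 58.1 Fn 6.1 Ft 0.8 |F| 6.2
0.05 [ 0.02  3.45 -1.21]
0.1 [ 0.04  6.36 -0.44]
0.2 [ 0.1  12.04  1.54]
0.3 [ 0.16 17.5   4.08]
```

Request:
carry_out --targets "0 0.003 -0.0003 0 -1; 0 0.003 0.0003 0 -1; 0 0.003 0.0006 0 -1; 0 0.003 0.001 0 -1"

```text
time: 11.22
tool_pos: [0.6188, -0.0499, 0.2294]
tcp_rot: [0.664, 0.747, -0.018, -0.011]
contact_force: [-5.5, 0.0, 2.4]
opening: 0.0005
```

Run:
```python
from h import *
levst()
```

```text
t 11.22 case_mm [-47.6  -0.6 229.4] toolx-in-case 1.5632 F_case [-5.5  0.7  2.4] open 0.5 tilt [-0.0401 -0.0122]
theta 1.076 r 58.0 Fn 6.0 Ft -0.5 |F| 6.0
0.05 [ 0.02  3.66 -0.64]
0.1 [0.05 6.37 0.65]
0.2 [ 0.12 11.59  3.65]
0.3 [ 0.18 16.49  7.15]
```

Request:
carry_out --targets "0 0.003 0.0003 0 -1; 0 0.003 0.0008 0 -1; 0 0.003 0.0012 0 -1; 0 0.0025 0.0014 0 -1"

```text
time: 11.55
tool_pos: [0.6292, -0.0486, 0.2236]
tcp_rot: [0.664, 0.747, -0.02, -0.013]
contact_force: [-5.3, 0.6, 2.5]
opening: 0.0006
```

Run:
```python
from h import *
levst()
```

```text
t 11.55 case_mm [-37.1  -0.7 223.6] toolx-in-case 1.5629 F_case [-5.1  1.3  2.5] open 0.6 tilt [-0.0457 -0.0122]
theta 0.869 r 58.0 Fn 5.6 Ft -1.4 |F| 5.9
0.05 [0.03 3.68 0.14]
0.1 [0.06 6.08 1.96]
0.2 [ 0.12 10.6   5.93]
0.3 [ 0.19 14.7  10.34]
```

Request:
carry_out --targets "0 0.0028 0.0008 0 -1; 0 0.0028 0.0013 0 -1; 0 0.0026 0.0017 0 -1; 0 0.0024 0.002 0 -1"

```text
time: 11.88
tool_pos: [0.639, -0.0475, 0.2156]
tcp_rot: [0.664, 0.747, -0.021, -0.015]
contact_force: [-5.4, 0.7, 0.2]
opening: 0.0003
```

Run:
```python
from h import *
levst()
```

```text
t 11.88 case_mm [-27.3  -0.8 215.6] toolx-in-case 1.5626 F_case [-5.3  1.4  0.2] open 0.3 tilt [-0.05   -0.0122]
theta 0.653 r 58.6 Fn 3.4 Ft -4.1 |F| 5.5
0.05 [0.03 3.15 1.27]
0.1 [0.06 5.11 3.55]
0.2 [0.12 8.69 8.39]
0.3 [ 0.18 11.77 13.56]
```

Run:
```python
from h import *
from bench import bot
for n in ("side",):
    f=bot.grab_frame(n); np.savez(f"pics/{n}9.npz",**f)
    crop(f,"pics/s10.png",310,120,430,210,6)
levst()
```

```text
t 11.93 case_mm [-27.   -0.7 215. ] toolx-in-case 1.5626 F_case [-2.3  0.7  1.6] open 0.3 tilt [-0.05   -0.0121]
theta 0.642 r 58.4 Fn 2.6 Ft -0.9 |F| 2.9
0.05 [0.03 3.29 1.17]
0.1 [0.06 5.24 3.47]
0.2 [0.12 8.76 8.34]
0.3 [ 0.18 11.79 13.55]
```

View pics/s10.png

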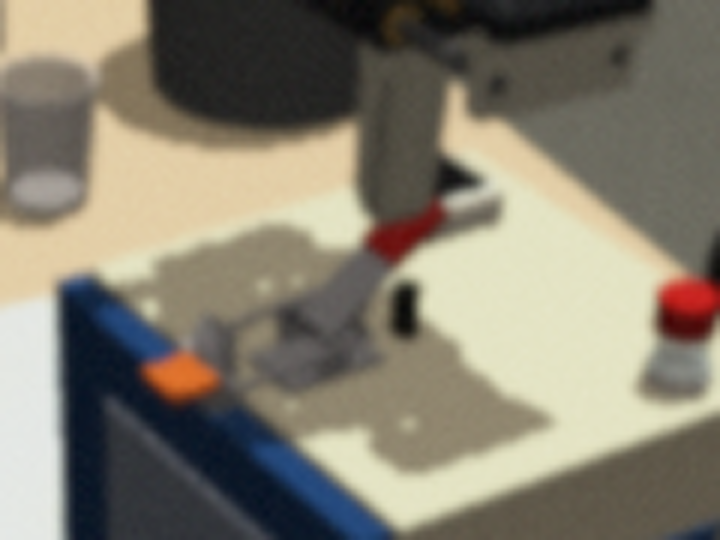

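Request:
carry_out --targets "0 0.0024 0.0015 0 -1; 0 0.0022 0.0022 0 -1; 0 0.002 0.0022 0 -1; 0 0.0019 0.0024 0 -1"

```text
time: 12.27
tool_pos: [0.6485, -0.0466, 0.2062]
tcp_rot: [0.664, 0.747, -0.021, -0.014]
contact_force: [-3.5, -0.1, 1.6]
opening: 0.0008
```

Run:
```python
from h import *
levst()
```

```text
t 12.27 case_mm [-17.8  -1.  206.2] toolx-in-case 1.5626 F_case [-3.5  0.3  1.6] open 0.8 tilt [-0.0487 -0.0124]
theta 0.437 r 60.8 Fn 2.9 Ft -2.5 |F| 3.9
0.05 [0.03 0.84 2.96]
0.1 [0.05 2.27 5.61]
0.2 [ 0.11  4.72 11.1 ]
0.3 [ 0.16  6.61 16.82]
```

Request:
carry_out --targets "0 0.0008 0.0025 0 -1; 0 0.001 0.0028 0 -1; 0 0.0011 0.0028 0 -1"

```text
time: 12.52
tool_pos: [0.6524, -0.0461, 0.1979]
tcp_rot: [0.664, 0.747, -0.02, -0.013]
contact_force: [-2.1, 0.3, 1.2]
opening: 0.0003
```

Run:
```python
from h import *
levst()
```

```text
t 12.52 case_mm [-13.8  -1.1 197.9] toolx-in-case 1.5628 F_case [-2.1  0.6  1.2] open 0.3 tilt [-0.046  -0.0123]
theta 0.285 r 60.9 Fn 1.7 Ft -1.6 |F| 2.5
0.05 [0.02 0.34 3.06]
0.1 [0.05 1.35 5.9 ]
0.2 [ 0.1   2.92 11.71]
0.3 [ 0.15  3.92 17.64]
```

Request:
carry_out --targets "0 0.0003 0.0015 0 -1; 0 0.0003 0.0015 0 -1"

```text
time: 12.68
tool_pos: [0.6535, -0.046, 0.1945]
tcp_rot: [0.664, 0.747, -0.019, -0.013]
contact_force: [-2.7, 0.4, 2.8]
opening: 0.0007
```

Request:
carry_out --targets "0 0.0003 0.0015 0 -1; 0 0.0003 0.0012 0 -1"

```text
time: 12.85
tool_pos: [0.6543, -0.0459, 0.1916]
tcp_rot: [0.664, 0.747, -0.019, -0.012]
contact_force: [-1.3, -0.5, 2.5]
opening: 0.0003
```

Request:
carry_out --targets "0 0 0.0012 0 -1; 0 0 0.0012 0 -1"

```text
time: 13.02
tool_pos: [0.6547, -0.0459, 0.19]
tcp_rot: [0.664, 0.747, -0.019, -0.012]
contact_force: [-5.2, 0.4, 10.7]
opening: 0.001
```

Request:
carry_out --targets "0 0 0.001 0 -1; 0 0 0.001 0 -1"

```text
time: 13.18
tool_pos: [0.6547, -0.0459, 0.1901]
tcp_rot: [0.664, 0.747, -0.018, -0.011]
contact_force: [-4.9, 0.9, 6.6]
opening: 0.0002
```

Run:
```python
from h import *
levst()
```

```text
t 13.18 case_mm [-11.5  -1.1 190.1] toolx-in-case 1.5631 F_case [-4.7  1.5  6.6] open 0.2 tilt [-0.0413 -0.0124]
theta 0.151 r 60.7 Fn 7.2 Ft -3.7 |F| 8.2
0.05 [0.02 0.05 3.05]
0.1 [0.05 0.66 6.  ]
0.2 [ 0.1   1.42 11.97]
0.3 [ 0.14  1.58 17.99]
```

Request:
carry_out --targets "0 0 0.0016 0 -1; 0 0 0.0018 0 -1"

```text
time: 13.35
tool_pos: [0.6548, -0.0459, 0.1898]
tcp_rot: [0.664, 0.747, -0.018, -0.01]
contact_force: [-7.0, 0.4, 11.6]
opening: 0.0006
```

Request:
carry_out --targets "0 0 0.002 0 -1; 0 0 0.002 0 -1"

```text
time: 13.52
tool_pos: [0.6548, -0.0459, 0.1898]
tcp_rot: [0.664, 0.748, -0.017, -0.009]
contact_force: [-7.5, 0.8, 11.8]
opening: 0.0002
```

Request:
carry_out --targets "0 0 0.0022 0 -1; 0 0 0.0022 0 -1; 0 0 0.0022 0 -1"

```text
time: 13.77
tool_pos: [0.6548, -0.0459, 0.1897]
tcp_rot: [0.664, 0.748, -0.016, -0.008]
contact_force: [-7.7, 1.3, 12.7]
opening: 0.0005
```

Request:
carry_out --targets "0 0 0.0022 0 -1; 0 0 0.0022 0 -1; 0 0 0.0022 0 -1; 0 0 0.0022 0 -1; 0 0 0.0022 0 -1"

```text
time: 14.18
tool_pos: [0.6548, -0.0459, 0.1897]
tcp_rot: [0.664, 0.748, -0.014, -0.005]
contact_force: [-8.6, 1.0, 12.3]
opening: 0.0004
```

Run:
```python
from h import *
from bench import bot
levst()
f=bot.grab_frame("side"); np.savez("pics/side10.npz",**f); crop(f,"pics/s11.png",310,120,430,210,6)
state()
```

```text
t 14.18 case_mm [-11.4  -1.2 189.7] toolx-in-case 1.5636 F_case [-8.4  2.1 12.3] open 0.4 tilt [-0.0268 -0.0149]
theta 0.144 r 60.7 Fn 13.3 Ft -6.5 |F| 15.0
0.05 [ 0.03 -0.02  3.05]
0.1 [0.07 0.52 6.01]
0.2 [ 0.15  1.15 12.  ]
0.3 [ 0.21  1.19 18.02]
t 14.23 case_mm [-11.4  -1.2 189.7] toolx-in-case 1.5635 F_case [-7.9  2.6 12.6] open 0.2 tilt [-0.0267 -0.0149]
```

View pics/s11.png

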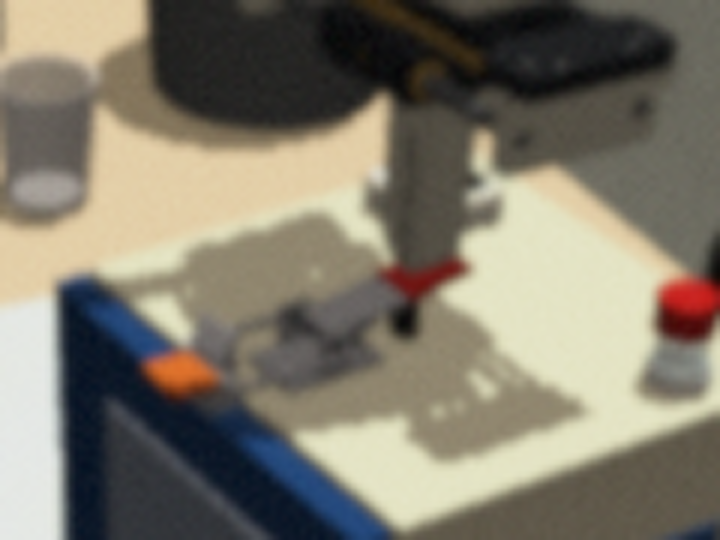

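Run:
```python
from h import *
for n in ("side2","side8","side9","side10"):
    f=load(f"pics/{n}.npz")
    P=w2c(cloud(f)); m=f["range_z"]>0; c=f["color"].astype(int)
    b=m&(c[...,2]>c[...,0]+20)&(P[...,0]<-.09)&(P[...,0]>-.15)&(P[...,1]<-.03)&(P[...,1]>-.1)&(P[...,2]>.15)
    p=P[b]; 
    # outer face lower: use points at z .1-.145
    b2=m&(P[...,0]<-.09)&(P[...,0]>-.15)&(P[...,1]<-.1)&(P[...,1]>-.12)&(P[...,2]>.12)&(P[...,2]<.15)&(c[...,2]>c[...,0]+15)
    q=P[b2]
    print(n,len(p),np.round(np.percentile(p[:,0],[2,10,50,90])*1000,1),len(q),np.round(np.percentile(q[:,0],[5,50,95])*1000,1))
    g=m&(P[...,2]>.165)&(P[...,0]<-.10)&(P[...,0]>-.16)&(abs(P[...,1])<.03)&(P[...,2]<.2)&(c[...,0]<c[...,2]+30)
    q=P[g]; print("  steel", len(q), np.round(np.percentile(q[:,0],[2,10,50])*1000,1))
    o=m&(c[...,0]>c[...,2]+45)&(P[...,0]<-.09)&(P[...,0]>-.16)&(abs(P[...,1])<.03)&(P[...,2]>.16)&(P[...,2]<.2)
    q=P[o]
    if len(q): print("  tab",len(q),np.round(np.percentile(q[:,0],[2,50,98])*1000,1),np.round(np.percentile(q[:,2],[2,50,98])*1000,1))
```

```text
side2 197 [-124.4 -123.7 -119.4 -110.2] 84 [-123.5 -120.1 -110.4]
  steel 107 [-124.6 -123.5 -116.8]
side8 198 [-125.5 -123.7 -119.8 -110.1] 85 [-123.7 -120.3 -110.1]
  steel 100 [-123.  -121.4 -116.4]
  tab 80 [-142.8 -132.8 -121.9] [167.3 173.5 177.5]
side9 193 [-120.  -119.5 -116.3 -107.5] 84 [-120.  -116.8 -106.9]
  steel 83 [-118.2 -115.6 -111.3]
  tab 78 [-135.7 -125.7 -113.5] [167.2 176.6 179.4]
side10 192 [-120.7 -120.  -116.6 -107.3] 82 [-119.6 -116.9 -107.7]
  steel 84 [-120.  -115.8 -112.3]
  tab 73 [-137.7 -126.9 -113.5] [174.3 178.7 180.8]
```

Request:
carry_out --targets "0 -0.0005 -0.002 0 -1; 0 -0.001 -0.006 0 -1; 0 0 -0.015 0 -1; 0 0 -0.03 0 -1; 0 0 -0.03 0 -1"

```text
time: 14.65
tool_pos: [0.652, -0.0444, 0.2669]
tcp_rot: [0.664, 0.748, -0.018, -0.01]
contact_force: [0.0, 0.1, 0.7]
opening: 0.0004
```

Request:
carry_out --targets "0 -0.01 -0.03 0 -1; 0 -0.03 -0.02 0 -1; 0 -0.035 0 0 -1; 0 -0.035 0 0 -1; 0 -0.035 0 0 -1"

```text
time: 15.07
tool_pos: [0.5125, -0.061, 0.3302]
tcp_rot: [0.663, 0.748, -0.014, -0.005]
contact_force: [-0.2, 0.5, 0.8]
opening: 0.0007
```

Request:
carry_out --targets "0 -0.03 0 0 -1; 0 -0.02 0 0 -1; 0 0 0 0 -1; 0 0 0 0 -1; 0 0 0 0 -1"

```text
time: 15.48
tool_pos: [0.4572, -0.068, 0.3354]
tcp_rot: [0.664, 0.748, -0.013, -0.001]
contact_force: [-0.3, -0.1, 0.6]
opening: 0.0006
```

Run:
```python
from h import *
from bench import bot
state()
f=bot.grab_frame("side"); np.savez("pics/side11.npz",**f); crop(f,"pics/s12.png",310,110,450,215,5)
g=bot.grab_frame("top"); np.savez("pics/top11.npz",**g); crop(g,"pics/t12.png",285,100,385,210,5)
for n in ("side10","side11"):
    f=load(f"pics/{n}.npz")
    P=w2c(cloud(f)); m=f["range_z"]>0; c=f["color"].astype(int)
    b=m&(c[...,2]>c[...,0]+20)&(P[...,0]<-.09)&(P[...,0]>-.15)&(P[...,1]<-.03)&(P[...,1]>-.1)&(P[...,2]>.15)
    p=P[b]; print(n,len(p),np.round(np.percentile(p[:,0],[2,10,50,90])*1000,1))
    o=m&(c[...,0]>c[...,2]+45)&(P[...,0]<-.09)&(P[...,0]>-.16)&(abs(P[...,1])<.03)&(P[...,2]>.16)&(P[...,2]<.2)
    q=P[o]; print("  tab",len(q),np.round(np.percentile(q[:,0],[2,50,98])*1000,1),np.round(np.percentile(q[:,2],[2,50,98])*1000,1))
    o=m&(c[...,0]>c[...,2]+25)&(P[...,0]>-.05)&(P[...,0]<.02)&(abs(P[...,1])<.03)&(P[...,2]>.168)&(P[...,2]<.25)
    q=P[o]; k=np.polyfit(q[:,0],q[:,2],1); print("  lever slope",k,len(q))
```

```text
t 15.48 case_mm [-210.2    1.7  335.4] toolx-in-case 1.5638 F_case [-0.3 -0.   0.6] open 0.6 tilt [-0.0187 -0.017 ]
side10 192 [-120.7 -120.  -116.6 -107.3]
  tab 73 [-137.7 -126.9 -113.5] [174.3 178.7 180.8]
  lever slope [-0.01127997  0.19705918] 95
side11 194 [-121.1 -120.  -116.5 -107.3]
  tab 74 [-137.  -126.9 -114.2] [172.4 178.  180.9]
  lever slope [0.16063033 0.19129693] 99
```

View pics/s12.png

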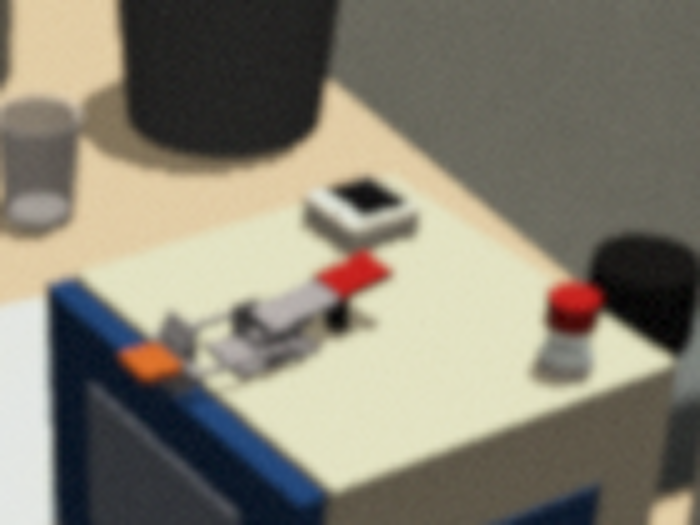

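View pics/t12.png

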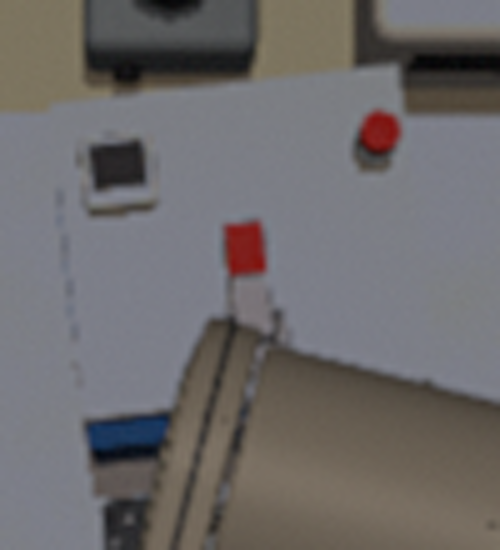

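Run:
```python
from h import *
from bench import bot
a=load("pics/top0.npz"); b=load("pics/top11.npz"); d=np.abs(a["color"].astype(int)-b["color"].astype(int)).sum(-1)
# bystander regions change check (top view px): vial, timer, beaker, block, reagent, pot, tipbox, marker
for n,(x0,y0,x1,y1) in dict(vial=(352,118,370,136),timer=(298,122,318,144),beaker=(197,142,222,168),block=(175,175,232,213),reagent=(195,230,220,252),pot=(422,150,446,172),tip=(412,186,456,218),marker=(388,240,420,275),tube=(468,135,548,182)).items():
    print(n,d[y0:y1,x0:x1].max(),round(d[y0:y1,x0:x1].mean(),1))
bot.sign_off()
```

```text
vial 13 4.5
timer 14 4.3
beaker 13 4.0
block 13 4.4
reagent 14 4.4
pot 18 4.4
tip 16 4.1
marker 93 5.9
tube 14 4.2
the job is handed in; nothing more can be done
```

The box is shut and latched, and I handed the job in at about 15.6 s with the arm parked well clear.

- **Lid:** I pushed the lid up until it met the seal, at about 0.05 rad.
- **Bail:** I tipped the bail over from behind. It came to rest on the ramp, so I pressed its tab down with at most about 8 N until it slipped under the nose.
- **Lever:** I swung the lever over in small steps, with about 6 N or less until it met its foot. I then leaned on it at roughly 13 to 15 N for about 0.8 s, and the fingers never went above about 19 N anywhere in the job.

**Last checks:**
- **Lever:** it lies on its foot at about 0.15 rad and stayed there after release.
- **Bar:** it sits under the nose in the side picture, about 1.5 mm above the seat point.
- **Lid:** it came in about 3.5 mm at the top. My estimate is about 0.024 rad of tilt, uncertain by 3 to 6 mrad, so the margin to the 0.032 rad limit is modest.
- **Bystanders:** before and after top views agree to noise level for every one except the marker. A few pixels changed in the marker's patch, which I did not follow up; the fingers never went near it, so I take it for the arm or its shadow.

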